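# Turn a housing mouth-up for probing and set the feed lever

## Task

The square aluminium housing stands mouth-down on the red mat, but its inside is to be probed: turn it over on the mat, without carrying it high into the air, so that it stands upright on its closed base with the mouth up, fully on the mat. Then set the feed lever on the white console straight up, at its yellow mark. Leave the stylus rack, the spray bottle and the reference sphere where they are.

Things in the scene. Friction and masses are not known exactly. Their poses are not given: they have to be found in the camera images.
- housing: square aluminium cup, 90 x 90 mm, 120 mm tall, walls and base 6 mm, bare outside with a blue stripe near the mouth, yellow inside; 0.48 to 0.72 kg. Pushed within 25 mm of its top it tips about its lower edge without sliding; it lies steady on its flat sides. Origin: centre of the base's outer face; z axis: from base out through the mouth (down at the start); x, y square to the sides
- housing_rim (a point): centre of the housing's mouth, in the rim plane, 120 mm from its origin. The hollow is 78 mm square and 114 mm deep
- housing_mid (a point): centre of the housing's block, 60 mm from base and rim. Tipping it twice by 90 degrees the same way shifts it about 210 mm that way
- mat: dark red rubber mat fixed on the black granite, 320 mm (its x) by 460 mm (its y), 4 mm thick; origin: centre of its underside, z up. The housing starts near its +y end, with 210 mm of room towards its -y end
- console: white fixed console, left or right of the mat, 120 (x) by 180 (y) by 50 mm tall, blue keypad, red stop button (24 mm high at x +35, y +55; not used). Origin: centre of underside. The lever hinges about the console's y axis at x 0, y -10, 72 mm above the underside, on a block 70 x 50 x 25 mm; beside it two black dial plates (look only, 35 mm high) with a yellow mark at the middle
- feed (a joint): angle of the feed lever: 0 = leaning 0.6 rad towards the console's -x side, 0.6 = straight up (the yellow mark), 1.2 = leaning 0.6 rad towards the console's +x side. It has light friction (under 1.5 N at the tip) and stays where it is left. It starts between 0 and 0.38.
- feed_tip (a point): centre of the red ball, 26 mm across, on the top end of the lever, a 10 mm thick steel rod; 90 mm from the hinge
- rack: bystander: white stylus rack, 90 x 150 x 35 mm with 30 mm stubs on top, 0.6 kg, loose; origin: centre of its underside. It stands on the side of the mat where the console is not
- spray: bystander: spray bottle with blue head, 72 mm across, 173 mm tall, loose; origin: centre of its underside
- sphere: bystander: reference sphere, a white ball on a thin post on a dark round base 80 mm across, 117 mm tall, loose; origin: centre of its underside
Things that resemble listed ones, but are neither listed nor needed, are in the scene too. Several things have the shape of the console; the one meant has the colours described above.

How it is judged:
On the way, in this order (a step that is already met when the one before it is completed fails the run):
1. the housing stands mouth-up on the mat, at rest (angle between housing's own z axis and vertical below 0.1 rad and z of housing in the frame of mat below 0.012 m and linear speed of housing below 0.03 m/s), for 0.3 s.
2. the feed lever stands straight up (value of joint feed between 0.48 and 0.72 rad), for 0.2 s.
At the end, for the whole second after the job is handed in: The housing stands at rest on its closed base, mouth up (within 0.1 rad of vertical), on the mat (its centre within 125 mm of the mat's centre along the mat's x and 195 mm along its y), and the feed lever is within 0.12 rad of straight up (joint 0.48 to 0.72) (all of step 2 and angle between housing's own z axis and vertical below 0.1 rad and z of housing in the frame of mat between 0 and 0.012 m and x of housing in the frame of mat between -0.125 and 0.125 m and y of housing in the frame of mat between -0.195 and 0.195 m and linear speed of housing below 0.02 m/s); the robot touches nothing.
It fails at once if the housing is carried high into the air (its middle more than 150 mm above the bench; tipping it over takes about 80) (height (world z) of housing_mid above 0.15 m).
It fails at once if the stylus rack is moved by more than 25 mm (distance of rack from where it was at the start of the episode above 0.025 m).
It fails at once if the spray bottle is moved by more than 25 mm or knocked over (distance of spray from where it was at the start of the episode above 0.025 m or angle between spray's own z axis and vertical above 0.4 rad).
It fails at once if the reference sphere is moved by more than 25 mm or knocked over (distance of sphere from where it was at the start of the episode above 0.025 m or angle between sphere's own z axis and vertical above 0.4 rad).
It also fails if it takes over 64 s, if anything falls off the work surface, if the arm or the gripper's body presses on something with over 40 N, if the wrist force passes 120 N, or if a joint passes its speed limit or range.

## Robot

A 7-joint arm with a two-finger parallel gripper is mounted at the origin on the work surface. World frame = base frame: x ahead of the robot, y to its left, z up, the work surface at z = 0. Lengths are in m, angles in rad, forces in N, time in s.
With the tool pointing down it reaches from about 0.425 to 0.875 m from the base axis. Payload 8.4 kg.
Tool frame: the origin (TCP) lies at the very end of the fingers, on their centre line; the grasp point (between the pads) lies 19 mm behind it; z points along the fingers, y is the line along which they close (so a half turn about z gives the same grasp; the last joint's range is limited). The gripper opens to 85 mm and grips with 20 to 120 N. Pads are 22 mm wide; open, the fingers measure 114 mm over their backs; the gripper's body (76 mm by 85 mm) begins 54 mm behind the grasp point. The pads swing forward as they close: fully open they stand 13 mm farther back than shut.
Start: joints at [-1.279, 0.333, 0.04, 1.465, -0.013, 1.343, -0.059], TCP at [0.248, 0.601, 0.231] pointing down, gripper open.
Joint ranges: [-2.58, 2.58], [-0.38, 2.09], [-1.3, 1.39], [0.25, 2.4], [-1.5, 4.64], [0.08, 2.09], [-2.65, 2.65]. Speed limits (rad/s): [2.22, 2.22, 2.79, 2.79, 3.14, 3.14, 3.14].

## Interface

Orientations are given as a rotation vector (axis times angle).
In Python, from plant import bot, get_image gives the robot as it stands. Calls block until the motion is done:
- bot.goto(position, orientation): joint-space move of the TCP to a pose.
- bot.servo_line(position, frame=None, max_speed=0.15, contact_N=None): straight line of the TCP; frame=None keeps the orientation; max_speed is the mean speed in m/s. With contact_N (N) it stops when the force on the tool has changed by that much, and returns True; else False.
- bot.move_j(angles): joint-space move.
- bot.set_gripper(opening, f_grip=None): finger opening in m; f_grip is the grip in N (None keeps the last); returns when the fingers have stopped.
- bot.dwell(seconds).
- bot.ik(position, orientation): joint angles nearest the present ones, or None.
- bot.sense(): the state.
- get_image(name): name is "side" or "top"; returns a dict with "pixels" (420x560x3 uint8, red, green, blue), "mtx" (3x3 intrinsics, pixels), "rvec" (rotation vector, rad) and "tvec" (3), from world to camera coordinates, as OpenCV has them. Camera axes: x right, y down, z forward; pixel columns grow to the right and rows downward; lengths in m; the calibration is good to about 2 mm. A picture is of the moment at which its call begins. There is no depth.
A pose or a line that the arm cannot do raises bot.MotionError and nothing moves.
- bot.job_done(): hands the job in, once; it reports no verdict.
The state is a dict: "clock": time; "qpos": joint angles; "qvel": joint speeds; "tau": joint torques, N m; "tool_pos": TCP position; "ee_rot": TCP orientation; "contact_force": force on the tool from outside, world axes, zero at the start; "torque": the same for the moment, N m; "opening": finger opening in m.
Only numpy, scipy, OpenCV 4.12 (cv2) and the standard library are available. Lean on these libraries where they do the work, as an engineer would, in place of code of your own. Each camera call takes 0.05 s, during which the arm holds its last target. There are 200 camera calls.

## Working session

There is one attempt and no reset: what is moved stays moved. The work goes in short steps, each a Python script; the robot and the scene stay as the last script left them, time stands still between calls to the robot, and variables do not carry over. Pictures are saved under pics/ and viewed, on a budget of 10 in all, crops included, one or two more only if the job needs it, and the job is handed in when it is done.

```bash
ls; mkdir -p pics; python3 - <<'E'
from plant import bot,get_image
import cv2,pickle
for n in("top","side"):
    d=get_image(n);pickle.dump(d,open(f"{n}0.pkl","wb"))
    cv2.imwrite(f"pics/{n}0.png",cv2.resize(d["pixels"][:,:,::-1],(784,588)))
    print(n,d["mtx"],d["rvec"],d["tvec"])
s=bot.sense();print(s["clock"],s["tool_pos"],s["ee_rot"])
E
```

```text
pics
top [[518.63702935   0.         288.90067722]
 [  0.         518.63702935 208.47687591]
 [  0.           0.           1.        ]] [ 2.23806136 -2.1761804   0.02752327] [-0.02864934  0.49448102  1.34410077]
side [[527.58852044   0.         283.32149496]
 [  0.         527.58852044 203.08422306]
 [  0.           0.           1.        ]] [ 2.13560165 -0.90496993  0.43538397] [-0.37855215  0.31536918  1.25718104]
0.1 [0.24747647 0.60061153 0.23052657] [-6.09917361e-01 -3.08165789e+00  2.26973885e-03]
```

View pics/top0.png

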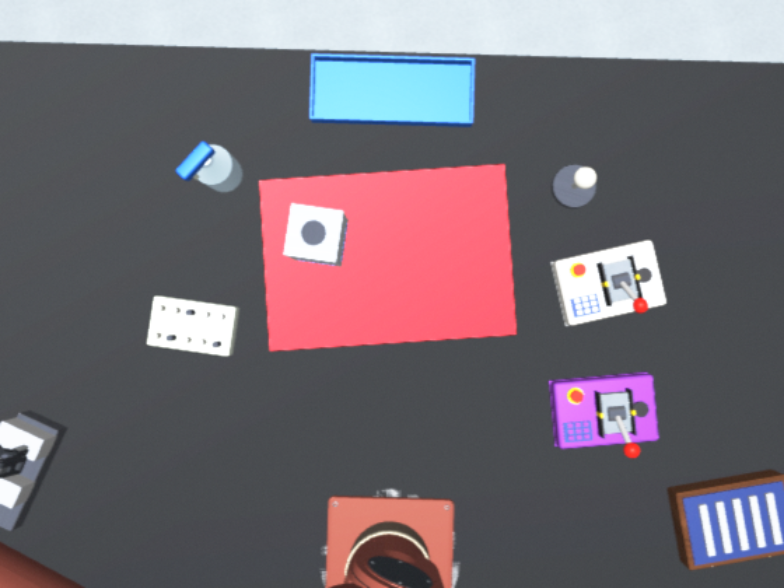

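View pics/side0.png

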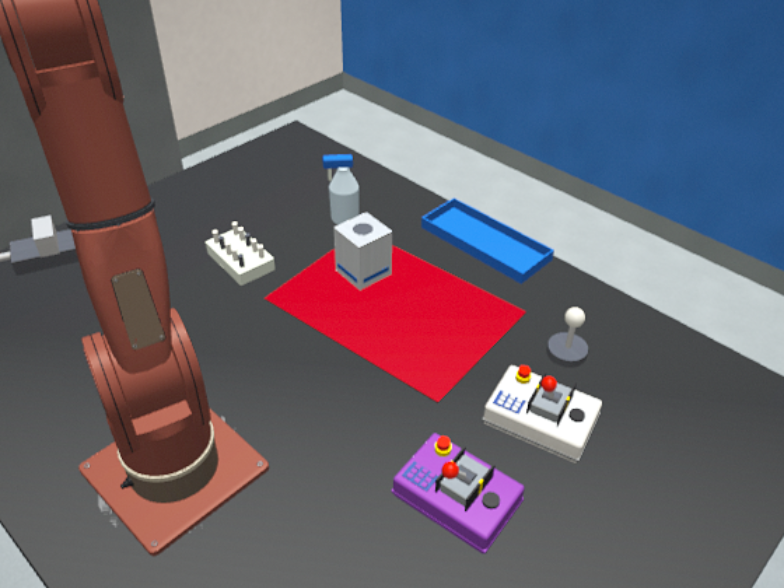

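```bash
cat > h.py <<'E'
import numpy as np,cv2,pickle
def ray(d,uv):
    R=cv2.Rodrigues(np.array(d["rvec"],float))[0];t=np.ravel(d["tvec"])
    p=cv2.undistortPoints(np.array([[uv]],float),d["mtx"],None)[0,0]
    return -R.T@t, R.T@np.array([p[0],p[1],1])
def at(d,uv,z):
    c,r=ray(d,uv);return c+r*(z-c[2])/r[2]
def proj(d,P):
    return cv2.projectPoints(np.array(P,float).reshape(-1,3),d["rvec"],d["tvec"],d["mtx"],None)[0][:,0]
def crop(d,u0,v0,w,h,k,fn):
    cv2.imwrite(fn,cv2.resize(d["pixels"][v0:v0+h,u0:u0+w,::-1],None,fx=k,fy=k,interpolation=cv2.INTER_CUBIC))
E
python3 - <<'E'
from h import *
t=pickle.load(open("top0.pkl","rb"))
px=t["pixels"][:,:,::-1]
a=cv2.resize(px[140:195,196:256],None,fx=6.5,fy=6.5,interpolation=cv2.INTER_CUBIC)
b=cv2.resize(px[165:240,390:482],None,fx=4.35,fy=4.77,interpolation=cv2.INTER_CUBIC)
b=cv2.resize(b,(400,a.shape[0]))
cv2.imwrite("pics/c1.png",np.hstack([a,b]));print(a.shape,b.shape)
k=1/1.4
for n,uv,z in [("matUL",(260,181),.004),("UR",(505,165),.004),("LR",(516,335),.004),("LL",(269,350),.004),
 ("spray",(222,175),0.08),("sphere",(574,187),.01),("rack",(192,327),.035)]:
    print(n,at(t,np.array(uv)*k,z).round(3))
E
```

```text
(358, 390, 3) (358, 400, 3)
matUL [0.695 0.261 0.004]
UR [ 0.738 -0.196  0.004]
LR [ 0.421 -0.224  0.004]
LL [0.38  0.234 0.004]
spray [0.691 0.313 0.08 ]
sphere [ 0.699 -0.325  0.01 ]
rack [0.42  0.37  0.035]
```

View pics/c1.png

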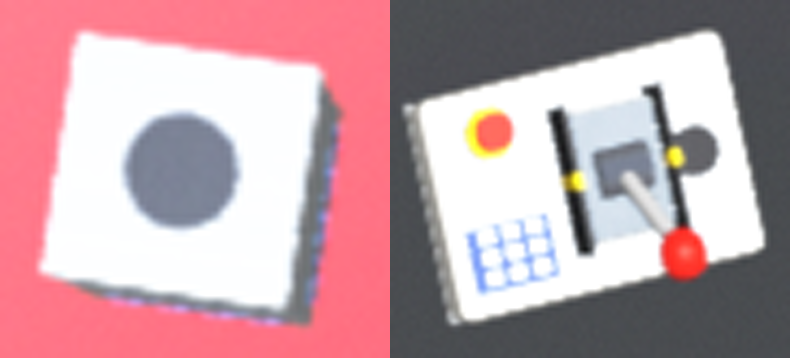

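```bash
python3 - <<'E'
from h import *
t=pickle.load(open("top0.pkl","rb"))
H=np.array([at(t,(196+u/6.5-.5+.08,140+v/6.5-.5+.08),.124) for u,v in [(78,32),(322,68),(288,307),(40,272)]])
c=H.mean(0);print("housing",c.round(4));print(np.diff(np.vstack([H,H[:1]]),axis=0).round(4))
e=(H[1]-H[0])+(H[2]-H[3]);f=(H[0]-H[3])+(H[1]-H[2])
e=e/np.linalg.norm(e);f/=np.linalg.norm(f)
u=(e+np.array([f[1],-f[0],0]));u/=np.linalg.norm(u);print("tipdir",u.round(4))
k=1/1.4
M=np.array([at(t,np.array(p)*k,.004) for p in [(260,181),(505,165),(516,335),(269,350)]])
mc=M.mean(0);my=(M[0]-M[1])+(M[3]-M[2]);my/=np.linalg.norm(my);mx=np.array([my[1],-my[0],0])
print("mat",mc,my);
for q in(c,c+.105*u,c+.21*u):print("in mat",((q-mc)@mx).round(3),((q-mc)@my).round(3))
C=lambda u,v,z:at(t,(390+(u-390)/4.348-.4,165+v/4.773-.4),z)
K=np.array([C(u,v,.05) for u,v in[(418,100),(718,32),(764,245),(458,320)]])
print(K.round(4));kc=K.mean(0)
cy=(K[0]-K[1])+(K[3]-K[2]);cy/=np.linalg.norm(cy);cx=np.array([cy[1],-cy[0],0])
print("console",kc,cy,"hinge",kc-.01*cy, "marks mid",[ ((C(575,181,z)+C(675,156,z))/2).round(4) for z in(.07,.085)])
s=pickle.load(open("side0.pkl","rb"))
h=kc-.01*cy;h[2]=.072
for a in(0,.1,.2,.3,.38):
    p=h+.09*(np.sin(a-.6)*cx+np.array([0,0,np.cos(a-.6)]));print(a,p.round(3),proj(t,p),"side784",proj(s,p)*1.4)
print("seen",390+294/4.348-.4,165+253/4.773-.4,"side ~(549,383)")
# ball
from plant import bot
from scipy.spatial.transform import Rotation as Ro
for T in(0,15,30,45):
    z=np.array([0,0,-1])*np.cos(np.radians(T))+u*np.sin(np.radians(T)); x=None
    for sg in(1,-1):
        y=sg*np.array([-u[1],u[0],0]);R=np.column_stack([np.cross(y,z),y,z])
        for p in(c-.15*u+[0,0,.08],c-.06*u-[0,0,.012],c+.2*u+[0,0,.03]):
            q=bot.ik(p,Ro.from_matrix(R).as_rotvec());print(T,sg,p.round(2),None if q is None else np.round(q,2))
E
```

```text
housing [0.5896 0.1435 0.124 ]
[[-0.0108 -0.0899  0.    ]
 [-0.0881  0.0098  0.    ]
 [ 0.0103  0.0912  0.    ]
 [ 0.0886 -0.0111  0.    ]]
tipdir [-0.1163 -0.9932  0.    ]
mat [0.55842447 0.01867504 0.004     ] [-0.09087911  0.99586193  0.        ]
in mat 0.042 0.121
in mat 0.021 0.019
in mat -0.001 -0.084
[[ 0.5593 -0.2834  0.05  ]
 [ 0.6002 -0.4566  0.05  ]
 [ 0.4883 -0.4854  0.05  ]
 [ 0.4438 -0.3092  0.05  ]]
console [ 0.5229369  -0.38366394  0.05      ] [-0.23732493  0.97143033  0.        ] hinge [ 0.52531015 -0.39337824  0.05      ] marks mid [array([ 0.5255, -0.3982,  0.07  ]), array([ 0.5247, -0.3938,  0.085 ])]
0 [ 0.476 -0.405  0.146] [[456.02482379 219.78211113]] side784 [[545.67518992 387.33524664]]
0.1 [ 0.483 -0.404  0.151] [[455.95339584 216.54495049]] side784 [[547.79155294 382.40626908]]
0.2 [ 0.491 -0.402  0.155] [[455.73154968 213.10746669]] side784 [[549.92337459 377.64876776]]
0.3 [ 0.499 -0.4    0.158] [[455.36057695 209.50933544]] side784 [[552.0452343  373.11805766]]
0.38 [ 0.506 -0.398  0.16 ] [[454.95866877 206.54370215]] side784 [[553.71878195 369.69147004
[... 932 characters left out ...]
.45  0.11  1.42 -0.64]
30 1 [ 0.57 -0.06  0.15] [-0.81  0.38  0.65  1.76  0.29  1.24 -0.41]
30 -1 [0.61 0.29 0.2 ] [-0.69  0.66 -0.02  1.14  0.36  1.73  2.3 ]
30 -1 [0.6  0.2  0.11] [-0.63  0.6   0.02  1.43  0.37  1.48  2.31]
30 -1 [ 0.57 -0.06  0.15] [-0.47  0.33  0.23  1.75  0.43  1.3   2.61]
45 1 [0.61 0.29 0.2 ] [-1.    0.85  0.47  1.03  0.24  1.86 -0.69]
45 1 [0.6  0.2  0.11] [-1.    0.81  0.51  1.33  0.24  1.59 -0.71]
45 1 [ 0.57 -0.06  0.15] [-0.93  0.53  0.7   1.74  0.4   1.32 -0.53]
45 -1 [0.61 0.29 0.2 ] [-0.74  0.81 -0.04  1.    0.52  1.94  2.28]
45 -1 [0.6  0.2  0.11] [-0.68  0.75 -0.01  1.3   0.52  1.69  2.23]
45 -1 [ 0.57 -0.06  0.15] [-0.5   0.44  0.14  1.72  0.62  1.44  2.43]
```

```bash
cat >> h.py <<'E'
from scipy.spatial.transform import Rotation as Ro
U=np.array([-.1163,-.9932,0]);Z=np.array([0,0,1.]);HC=np.array([.5896,.1435,0])
def ori(T,u=U):
    T=np.radians(T);z=-Z*np.cos(T)+u*np.sin(T);y=np.array([-u[1],u[0],0]);
    return Ro.from_matrix(np.column_stack([np.cross(y,z),y,z])).as_rotvec()
E
python3 - <<'E'
from h import *
from plant import bot,get_image
bot.set_gripper(0.0,30)
o=ori(0)
bot.goto(HC-.12*U+.24*Z,o)
bot.servo_line(HC-.085*U+.109*Z,max_speed=.2)
hit=bot.servo_line(HC-.04*U+.109*Z,max_speed=.03,contact_N=2)
p=bot.sense()["tool_pos"];a0=(HC-p)@U;print(hit,p,a0,bot.sense()["clock"])
s=.105;piv=p+(a0*0)*U
for th in np.radians(np.arange(4,49,4)):
    da=.090-(.09*np.cos(th)-s*np.sin(th)); h=.09*np.sin(th)+s*np.cos(th)+.004
    q=p+da*U;q[2]=h
    bot.servo_line(q,max_speed=.08)
S=bot.sense();print(S["contact_force"],S["clock"])
bot.servo_line(S["tool_pos"]-.06*U+.05*Z,max_speed=.2)
d=get_image("top");pickle.dump(d,open("top1.pkl","wb"));crop(d,180,110,210,150,3.7,"pics/t1.png");print(bot.sense()["clock"])
E
```

```text
True [0.5960655  0.19861119 0.10896234] 0.055488370237271004 4.4417
[-1.03614379  0.11641101 -0.28622832] 7.65
8.2333
```

View pics/t1.png

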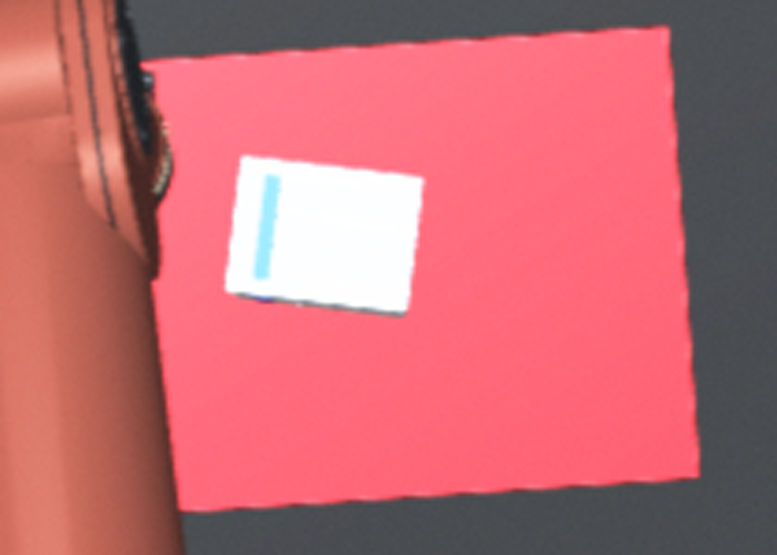

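```bash
python3 - <<'E'
from h import *
from plant import bot,get_image
d=pickle.load(open("top1.pkl","rb"))
H=np.array([at(d,(180+u/3.7-.37,110+v/3.7-.37),.094) for u,v in[(242,156),(424,178),(408,314),(227,291)]])
print(np.linalg.norm(np.diff(H,axis=0),axis=1))
u=(H[1]-H[0])+(H[2]-H[3]);u/=np.linalg.norm(u)
c=H.mean(0);c[2]=0;m=c-.06*u;print(c,u)
n=.7071*(u+Z);dd=.7071*(u-Z);o=ori(45,u)
off=.025*dd-.014*n
L=m+.088*Z
bot.goto(L+off-.12*u+.08*Z,o)
bot.servo_line(L+off-.06*u,max_speed=.15)
hit=bot.servo_line(L+off,max_speed=.06,contact_N=4);print("hit",hit,bot.sense()["contact_force"])
if hit: raise SystemExit
np.save("u.npy",u)
piv=m+.12*u+.004*Z
F=[]
for g in range(3,67,3):
    th=np.radians(g)
    P=piv-u*(.12*np.cos(th)-.084*np.sin(th))+Z*(.12*np.sin(th)+.084*np.cos(th))+off+Z*.015*np.clip((g-48)/18,0,1)
    bot.servo_line(P,max_speed=.08);F.append(np.round(bot.sense()["contact_force"],1).tolist())
print(F)
bot.servo_line(P+.08*Z,max_speed=.15)
bot.servo_line(P+.16*Z-.12*u,max_speed=.25)
for k in("top","side"):
    d=get_image(k);pickle.dump(d,open(k+"2.pkl","wb"))
    cv2.imwrite(f"pics/{k}2.png",d["pixels"][:,:,::-1])
a,b=[cv2.imread(f"pics/{k}2.png") for k in("top","side")]
cv2.imwrite("pics/both2.png",np.hstack([cv2.resize(a[90:270,170:480],None,fx=1.6,fy=1.6),cv2.resize(b[80:350,180:440],None,fx=288/270,fy=288/270)]))
print(bot.sense()["clock"])
E
```

```text
[0.12103739 0.09046696 0.12023964]
[0.57773341 0.03959928 0.        ] [-0.09548807 -0.99543057  0.        ]
hit False [-0.51338157 -0.65625623 -0.40212281]
[[0.2, 1.6, -1.3], [0.7, 1.2, -0.7], [0.0, 0.9, -0.6], [-0.8, 1.4, -1.3], [-0.5, 0.4, -0.4], [0.4, 0.1, -0.2], [0.0, 0.9, 0.9], [-0.4, 1.4, 0.3], [1.1, 1.9, -0.6], [0.3, 1.2, -0.1], [0.0, -0.1, 0.0], [0.4, 0.4, -0.4], [-0.0, -0.3, 0.4], [0.1, 0.9, 0.6], [0.4, -0.2, 0.2], [-0.4, -0.5, 2.0], [-0.1, -0.9, 1.9], [-0.1, -1.1, 2.6], [0.1, 0.0, 0.1], [0.1, 0.4, -0.7], [-0.3, 0.0, 0.7], [-0.2, -0.3, -0.4]]
17.8917
```

View pics/both2.png

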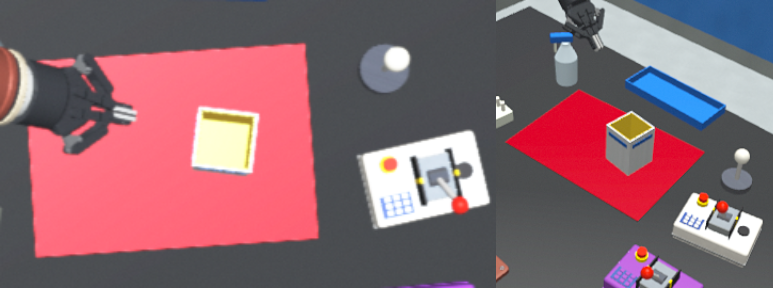

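```bash
python3 - <<'E'
from h import *
from plant import bot,get_image
cx=np.array([.9714,.2373,0]);h=np.array([.525,-.3955,.072]);o=ori(0,np.array([.2373,-.9714,0]))
tip=lambda a:h+.09*(np.sin(a-.6)*cx+np.cos(a-.6)*Z)
b=tip(.09);print(b,bot.sense()["tool_pos"])
bot.goto(np.array([.53,-.1,.32]),o)
bot.goto(b+.12*Z,o)
bot.set_gripper(.07)
bot.servo_line(b-.017*Z,max_speed=.12,contact_N=6)
print(bot.sense()["tool_pos"])
bot.set_gripper(0.0,20);S=bot.sense();print(S["opening"],S["contact_force"])
for a in np.arange(.15,.61,.09): bot.servo_line(tip(a)-.017*Z,max_speed=.06)
S=bot.sense();print(S["opening"],S["contact_force"],S["tool_pos"])
bot.set_gripper(.06);
p=bot.sense()["tool_pos"];bot.servo_line(p+.12*Z,max_speed=.15)
bot.servo_line(p+np.array([-.03,.16,.2]),max_speed=.3)
k=[get_image(n) for n in("top","side")];pickle.dump(k,open("k3.pkl","wb"))
up=tip(.6);print("upright proj",[proj(d,up) for d in k])
a,b=[d["pixels"][:,:,::-1] for d in k]
cv2.imwrite("pics/both3.png",np.hstack([cv2.resize(a[110:260,330:490],(384,360),interpolation=3),cv2.resize(b[110:340,220:440],(376,360+0),interpolation=3)]))
print(bot.sense()["clock"])
E
```

```text
[ 0.48232062 -0.405926    0.15054701] [0.57942439 0.06159908 0.29435237]
[ 0.48258399 -0.4063427   0.13434616]
0.02507474020224295 [-2.29331055  1.35656179  4.34376633]
0.024400965419481092 [-2.44509066 -1.59310889  4.68532432] [ 0.52525045 -0.39636829  0.14551189]
upright proj [array([[454.31612303, 198.34720467]]), array([[399.32813057, 258.65775295]])]
26.5583
```

View pics/both3.png

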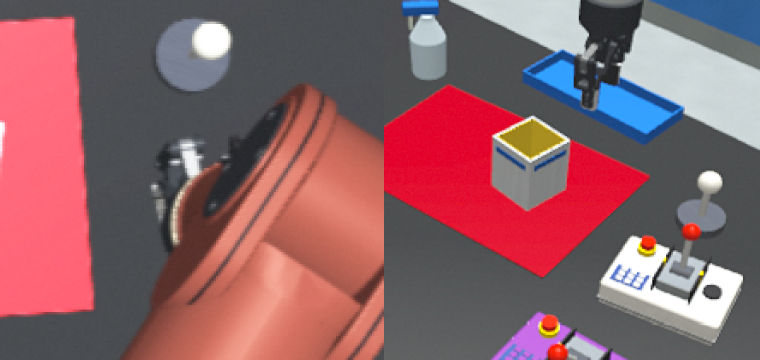

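```bash
python3 - <<'E'
from h import *
from plant import bot,get_image
p=bot.sense()["tool_pos"];o=bot.sense()["ee_rot"]
bot.goto(np.array([.5,.0,.36]),o)
d=get_image("top");x=d["pixels"].astype(int)
a=x[180:225,440:480];m=(a[...,0]>150)&(a[...,1]<90)&(a[...,2]<90);v,u=np.nonzero(m);print(len(u),u.mean()+440,v.mean()+180)
crop(d,230,110,260,190,3,"pics/t4.png");print(bot.sense()["clock"],bot.sense()["contact_force"])
E
```

```text
90 454.3 198.27777777777777
27.5417 [ 0.39448538 -0.76645251  0.28255355]
```

View pics/t4.png

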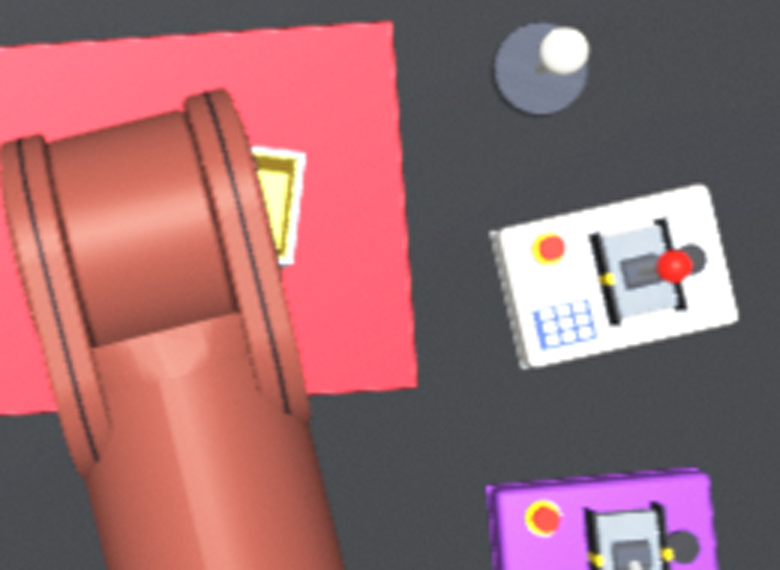

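The red ball sits at (675,266) in this crop. Its measured position, (454.3, 198.3), matches the predicted upright position of (454.3, 198.3). The housing is upright with its mouth up at about (275,205).

```bash
python3 -c "
from plant import bot
bot.dwell(.3);bot.job_done()"
```

```text
the job is handed in; nothing more can be done
```

The housing now stands mouth-up on the mat and the feed lever stands straight up. I handed the job in at about 28 s on the robot's clock, but no verdict is reported.

**Housing:** I tipped it twice towards the mat's -y end. The first time I pushed it near its top, and the second time I hooked a closed finger under the upper wall at the mouth. In the last pictures it stands on its base, well inside the mat's edges. I did not measure its final position, but I had predicted about (0, -84) mm from the mat's centre.

**Lever:** I gripped the red ball on the white console's lever, moved it to the yellow mark and released it. The purple look-alike was left alone. The ball's position matches the predicted upright position to within 0.1 pixel from above. From the side it is about 1 pixel off, which is roughly 0.03 rad.

**Bystanders and arm:** The reference sphere and spray bottle looked undisturbed in the last pictures that show them. The rack was not in the last pictures, but the arm never went near it after the start. The arm is clear of everything, and the remaining force reading of under 1 N is noise.

None of the checks failed or disagreed.

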